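# Free the sagging bolt of the bottle pen and hold its gate ajar

## Task

On the lab bench stands a small pen with solvent bottles, its gate shut by a barrel bolt that sags in its worn guides, so that the nose of the bolt hangs behind the bent-up lip of the keeper. Lift the bolt by its upright handle so that the nose passes over the lip, draw it right back without forcing it, then swing the gate towards you to about 30 degrees and finish while still holding it there against its closing spring, so that a colleague can reach in. Leave the bottles in the pen and the things standing around it alone.

Things in the scene. Friction and masses are not known exactly. Their poses are not given: they have to be found in the camera images.
- pen: the fixed bottle pen: steel base 210 x 360 x 12 mm with white posts and steel wire sides, 170 mm high. Origin: centre of the base's underside on the bench. Its -x side (local) is the front with the gate, facing the robot at yaw 0; local y runs to the left along the front, z up.
- gate: white framed gate in the pen's front, 246 mm wide, 18 to 150 mm high, 16 mm thick, hinged on the left (pen's +y) post. Origin: on the hinge axis at bench height (90 mm in front of the pen's origin and 140 mm to its left). When shut, its axes are parallel to the pen's; the gate reaches along its own -y. The frame turns with the gate.
- gate_swing (a joint): opening angle of the gate, 0 shut, growing to 1.5 rad as its free end swings out towards the robot (clockwise from above about its vertical hinge). A spring always closes it: torque 1.2 N m/rad x (angle + 0.35), that is about 5 to 7 N at the handle when half a radian open.
- bolt: steel barrel bolt on the gate's front, 0.18 to 0.35 kg: level rod 12 mm thick, 183 mm long; nose block hanging 10 mm below the rod at its right (-y) end; upright round black handle 18 mm thick, its top 97 mm above the rod's axis. Origin: foot of the handle on the rod's axis, 125 mm above the bench when sagged; axes as the gate's. It slides left-right and up-down, and cannot tilt or turn.
- handle_mid (a point): point on the upright handle's axis to grip it at from above: 70 mm above the rod's axis, 27 mm below the handle's top. Nothing else stands near it; the bolt's two guide straps (37 mm right and 53 mm left of the handle when shot) end 40 mm below this point.
- nose (a point): centre of the underside of the bolt's nose block; axes as the bolt's.
- bolt_draw (a joint): how far the bolt is drawn to the left along the gate (gate's +y), 0 fully shot, 0.045 m fully back. Sagged, the nose catches the keeper's lip at about 0.010 m; from 0.027 m on it is out of the keeper. Friction about 1.5 N.
- bolt_lift (a joint): how far the bolt is lifted in its guides, 0 sagged, at most 0.018 m. At least 0.009 m is needed for the nose to pass over the lip. It falls back under its own weight.
- keeper: dark steel keeper fixed on the right front post: a channel open at the top and at both ends (36 mm long, cheeks 28 mm apart that stop the nose from swinging out even when lifted), with a bent-up lip 6 mm thick across its left end, whose top is 7.5 mm below the sagged rod's axis. Origin and axes: those of the pen.
- bottle_a: amber bottle 68 mm in diameter, 150 mm tall, standing in the pen on the left; origin at its underside's centre
- bottle_b: the same, on the right
- tube_rack: blue test tube rack 82 x 162 mm, 110 mm high with its tubes, on the bench to the right; origin at its underside's centre
- mortar: white ceramic mortar bowl 110 mm across, 60 mm high, on the bench to the left; origin at its underside's centre
- spray_bottle: white spray bottle with a black trigger head, 76 mm in diameter, 212 mm tall, on the bench to the far left; origin at its underside's centre

How it is judged:
By the outcome, as a careful person would: the job done as asked, in the order asked, and still so for the second after the job is handed in, while the arm keeps its last pose, push and grip.
It also fails if it takes over 32 s, if anything falls off the work surface, if the arm or the gripper's body presses on something with over 40 N, if the wrist force passes 120 N, or if a joint passes its speed limit or range.

## Robot

A 7-joint arm with a two-finger parallel gripper is mounted at the origin on the work surface. World frame = base frame: x ahead of the robot, y to its left, z up, the work surface at z = 0. Lengths are in m, angles in rad, forces in N, time in s.
With the tool pointing down it reaches from about 0.4 to 0.85 m from the base axis. Payload 4.5 kg.
Tool frame: the origin (TCP) lies at the centre of the arm's flange, where the gripper is bolted on; the fingertips stand 166 mm ahead of it and the grasp point (between the pads) lies 147 mm ahead of it (r.grip_depth is the distance from the TCP to the grasp point, in m); z points along the fingers, y is the line along which they close (so a half turn about z gives the same grasp; the last joint's range is limited). The gripper opens to 88 mm and grips with 3 to 60 N. Pads are 18 mm wide; open, the fingers measure 123 mm over their backs; the gripper's body (75 mm by 187 mm) begins 45 mm behind the grasp point.
Start: joints at [-1.218, 0.689, -0.195, 1.565, 0.157, 0.902, -0.215], TCP at [0.196, 0.594, 0.405] pointing down, gripper open.
Joint ranges: [-3.01, 3.01], [-0.46, 2.08], [-1.47, 1.51], [0.13, 2.56], [-1, 4.14], [0.04, 2.09], [-2.66, 2.66]. Speed limits (rad/s): [2.57, 2.57, 3.14, 3.14, 3.14, 3.14, 3.14].

## Interface

Orientations are given as a unit quaternion [x, y, z, w].
In Python, from plant import status, cams, r, finder gives the robot as it stands.
- The arm moves only by the tool play_rows, never from a script. Its argument "rows" is a list of rows, each a list of 7 numbers: the opening in per cent of the stroke, from 0 (shut) to 100 (fully open), then the shift along the tool's x, y, z in m, then the turn, a rotation vector about the tool's x, y, z in degrees. A call has 1 to 8 rows; each row shifts and turns the commanded pose from where the row before left it, along the tool's axes as they then stand; what a row does not reach is not made up. A row lasts 1/8 s, in which the tool goes at most 62.5 mm and 10.7 degrees, less where a joint would pass 70% of its speed; a pose out of reach is approached as far as the arm can. A call with a gripper value outside its range is refused whole. The fingers move at their own pace and stop on an object; "grip_force" is the grip in N (left out, the last holds). Time passes only in rows, so rows that do not move let the fingers close. It gives the time, the measured TCP pose, the force, the opening and the grip force at its end, in the units of the state.
- status.get_state(): the state, without advancing time (a new reading comes with each control period).
- cams.snapshot(name): name is "scene" or "top" or "wrist"; returns the picture (480x640x3 uint8, red, green, blue); there is no depth.
- cams.camera_params(name): a dict with "vfov" (degrees; the focal length in pixels is half the picture's height over the tangent of half this angle, whatever the lens; pixels are square), "cx", "cy" (the principal point, pixels), "R" (3x3) and "t" (3): a world point X has camera coordinates R X + t; the wrist camera has in their place "tool_from_camera" (4x4, takes a point from camera to tool coordinates, whose origin is the TCP and whose axes are the flange's). Camera axes: x right, y down, z forward; pixel columns grow to the right and rows downward; lengths in m; the calibration is good to about 2 mm. A picture is of the moment at which its call begins: read the wrist's pose just before it. camera_params takes no time and is no camera call.
- r.finish_job(): hands the job in; it is judged then, once.
Trained networks look in the newest picture that a camera, given by its name, has taken for a name from the list of things; names that differ only in an ending like _2 or _b are one class to them, and where a whole thing is asked for, a point or a joint stands for the part that bears it (a point fixed in the world has none). Each returns a list of dicts, best first, with "score" (0 to 1); they miss things now and then, are a little off and sometimes report something else, mostly with a low value. They report only what shows in the picture. A call takes as long as a camera call.
- finder.spot_in(camera, label): "at" ([x, y, z] in m, in the coordinates of the camera as it stood for that picture, good to about 4 mm: the middle of the surface that is visible of it).
- finder.regions_of(camera, label): "mask" (480x640 bool, what is visible of it).
The state is a dict: "clock": time; "q": joint angles; "qd": joint speeds; "joint_torque": joint torques, N m; "tool_pos": TCP position; "eef_rot": TCP orientation; "contact_force": force on the tool from outside, world axes, zero at the start; "moment": the same for the moment, N m; "opening": opening from 0.0 (shut) to 1.0 (fully open); "finger_force": force on a finger pad.
Only numpy, scipy, OpenCV 4.12 (cv2) and the standard library are available. Lean on these libraries where they do the work, as an engineer would, in place of code of your own. Each camera call takes 0.05 s, during which the arm holds its last target. There are 200 camera calls.

## Working session

There is one attempt and no reset: what is moved stays moved. The work goes in short steps, Python scripts to look and compute and a tool call to move; the robot and the scene stay as the last step left them, time stands still between calls to the robot, and variables do not carry over. Pictures are saved under pics/ and viewed, at most 10 in all, crops included, and the job is handed in when it is done.

Besides the shell and the picture viewer there is one more tool, called after "Emit:" as name([rows], argument=value, ...), one row to a line, values as JSON. play_rows: Moves the arm, as the interface text tells. Its arguments: {"type":"object","properties":{"rows":{"type":"array","items":{"type":"array","items":{"type":"number"}}},"grip_force":{"type":"number"}},"required":["rows"]}

```bash
ls; mkdir -p pics
cat > h.py <<'E'
import numpy as np, cv2
from scipy.spatial.transform import Rotation as Ro
from plant import status, cams, r, finder
def snap(n,f):
    im=cams.snapshot(n); cv2.imwrite('pics/'+f,im[:,:,::-1]); return im
def spots(cam,labels):
    p=cams.camera_params(cam); o={}
    for l in labels:
        for d in finder.spot_in(cam,l)[:2]:
            a=np.array(d['at'])
            if 'R' in p: w=np.array(p['R']).T@(a-np.array(p['t']))
            else:
                s=status.get_state(); T=np.array(p['tool_from_camera'])
                w=np.array(s['tool_pos'])+Ro.from_quat(s['eef_rot']).apply(T[:3,:3]@a+T[:3,3])
            print(cam,l,round(d['score'],2),w.round(3))
E
python3 - <<'E'
from h import *
s=status.get_state(); print(s)
for c in ['scene','top']:
    snap(c,c+'0.png'); spots(c,['pen','gate','bolt','keeper','bottle_a','tube_rack','mortar','spray_bottle'])
    print({k:np.round(v,3).tolist() for k,v in cams.camera_params(c).items() if k!='name'})
print(Ro.from_quat(s['eef_rot']).as_matrix().round(3))
E
```

```text
pics
{'clock': 0.0, 'q': array([-1.21819756,  0.68994842, -0.19452484,  1.56633048,  0.15732779,
        0.90252869, -0.21512342]), 'qd': array([ 3.39331422e-04,  3.33024445e-04,  7.35263417e-04, -2.40473492e-03,
        1.58233298e-03, -3.50236480e-05,  3.35638840e-03]), 'joint_torque': array([-3.92849843e-04, -5.27565122e+01, -1.26686085e+00, -1.53422642e+01,
       -5.26084215e-02,  6.68846100e-03,  1.79004164e-04]), 'tool_pos': array([0.19581343, 0.59318534, 0.40393586]), 'eef_rot': array([ 1.58683239e-01,  9.87329125e-01, -9.07224032e-04, -6.76593350e-05]), 'contact_force': array([-0.67381656, -0.30677853,  0.06463272]), 'moment': array([-0.03348835, -0.04157444, -0.00036745]), 'finger_force': 0.0, 'opening': 1.002524199331745}
scene pen 0.65 [ 0.73  -0.168  0.076]
scene gate 0.86 [ 0.653 -0.1    0.122]
scene bolt 0.64 [ 0.626 -0.157  0.15 ]
scene keeper 0.62 [ 0.623 -0.258  0.121]
scene bottle_a 0.82 [ 0.77  -0.162  0.113]
scene bottle_a 0.77 [ 0.758 -0.033  0.11 ]
scene tube_rack 0.85 [ 0.536 -0.489  0.057]
scene tube_rack 0.32 [ 0.758 -0.03   0.106]
scene mortar 0.61 [0.433 0
[... 152 characters left out ...]
3], [-0.469, 0.713, -0.521]], 't': [-0.471, -0.06, 1.489]}
top pen 0.69 [0.437 0.412 0.037]
top pen 0.64 [ 0.737 -0.085  0.034]
top gate 0.89 [ 0.639 -0.095  0.133]
top gate 0.68 [ 0.748 -0.131  0.117]
top bolt 0.9 [ 0.621 -0.148  0.131]
top bolt 0.68 [ 0.632 -0.243  0.116]
top keeper 0.43 [ 0.633 -0.247  0.116]
top bottle_a 0.86 [ 0.744 -0.136  0.119]
top tube_rack 0.56 [ 0.52  -0.461  0.066]
top mortar 0.94 [0.44  0.412 0.034]
top spray_bottle 0.95 [0.62  0.411 0.144]
{'vfov': 55.763, 'cx': 308.39, 'cy': 239.09, 'R': [[-0.004, -1.0, -0.018], [-0.987, 0.007, -0.161], [0.161, 0.017, -0.987]], 't': [0.002, 0.589, 1.231]}
[[-0.95   0.313 -0.   ]
 [ 0.313  0.95  -0.002]
 [-0.    -0.002 -1.   ]]
```

Run:
```python
import cv2
a=cv2.imread('pics/scene0.png');b=cv2.imread('pics/top0.png')
cv2.imwrite('pics/both.png',cv2.vconcat([cv2.resize(a[150:400,120:520],(800,500)),])[:500])
cv2.imwrite('pics/topc.png',cv2.resize(b[120:370,200:600],(800,500),interpolation=cv2.INTER_CUBIC))
```

```text
(no output)
```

View pics/scene0.png

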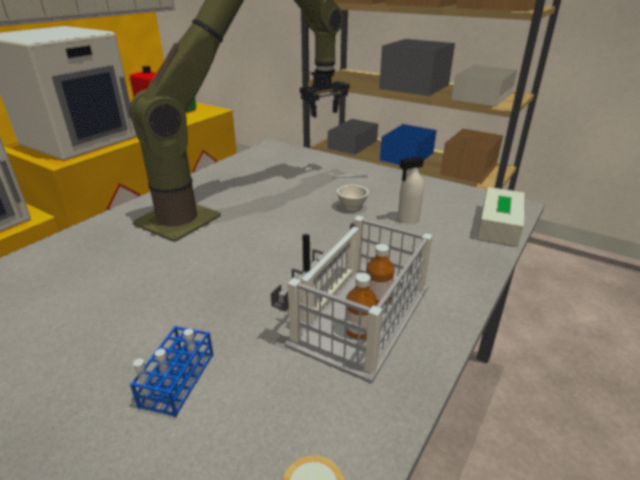

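View pics/topc.png

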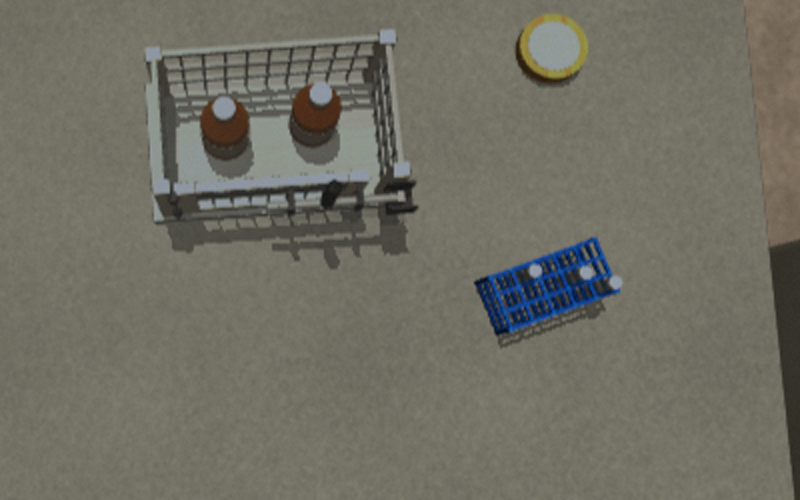

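The scene view shows the black handle upright at about (306,236–270), left of the keeper (280,298). The top crop shows the front post tops at (163,187) and (402,170), and the handle top at about (337,182).

```bash
cat >> h.py <<'E'
def ray(cam,u,v):
    p=cams.camera_params(cam); f=240/np.tan(np.radians(p['vfov']/2))
    R=np.array(p['R']); d=R.T@np.array([(u-p['cx'])/f,(v-p['cy'])/f,1]); return -R.T@np.array(p['t']),d
def onz(cam,u,v,z):
    o,d=ray(cam,u,v); return o+d*(z-o[2])/d[2]
def proj(cam,X):
    p=cams.camera_params(cam); f=240/np.tan(np.radians(p['vfov']/2)); c=np.array(p['R'])@X+np.array(p['t']); return np.array([p['cx']+f*c[0]/c[2],p['cy']+f*c[1]/c[2]])
E
python3 - <<'E'
from h import *
C=lambda u,v:(u/2+200,v/2+120)
P={k:onz('top',*C(*c),.17) for k,c in dict(FL=(163,187),FR=(402,170),BR=(388,37),BL=(153,54)).items()}
for k,v in P.items(): print(k,v.round(4))
e=P['FL']-P['FR']; print('yaw deg',np.degrees(np.arctan2(-e[0],e[1])))
e=P['BL']-P['BR']; print('yaw deg',np.degrees(np.arctan2(-e[0],e[1])))
c=sum(P.values())/4; print(c)
print('htop',onz('top',*C(337,182),.222), 'scene',onz('scene',306,236,.222))
ims={c:cams.snapshot(c) for c in('top','scene')}
for c in ims:
    for l in ('handle_mid','bolt'):
        for d in finder.regions_of(c,l)[:1]:
            m=d['mask']; g=ims[c].max(2)
            k=m&(g<45); ys,xs=np.nonzero(k); print(c,l,d['score'],m.sum(),k.sum())
            if k.sum(): print(xs.min(),xs.max(),ys.min(),ys.max(), [(y,xs[ys==y].min(),xs[ys==y].max()) for y in np.unique(ys)])
E
```

```text
FL [0.6366 0.0654 0.17  ]
FR [ 0.6564 -0.2416  0.17  ]
BR [ 0.8359 -0.2298  0.17  ]
BL [0.8159 0.0795 0.17  ]
yaw deg 3.692045229805508
yaw deg 3.702709522548076
[ 0.73616705 -0.08162011  0.17      ]
htop [ 0.62953127 -0.15182087  0.222     ] scene [ 0.62701258 -0.15013105  0.222     ]
top handle_mid 0.93 280 89
361 370 211 224 [(np.int64(211), np.int64(365), np.int64(369)), (np.int64(212), np.int64(364), np.int64(370)), (np.int64(213), np.int64(364), np.int64(370)), (np.int64(214), np.int64(363), np.int64(370)), (np.int64(215), np.int64(363), np.int64(370)), (np.int64(216), np.int64(362), np.int64(369)), (np.int64(217), np.int64(362), np.int64(369)), (np.int64(218), np.int64(361), np.int64(368)), (np.int64(219), np.int64(361), np.int64(367)), (np.int64(220), np.int64(361), np.int64(366)), (np.int64(221), np.int64(361), np.int64(366)), (np.int64(222), np.int64(361), np.int64(365)), (np.int64(223), np.int64(362), np.int64(365)), (np.int64(224), np.int64(362), np.int64(363))]
top bolt 0.81 377 100
361 400 211 224 [(np.int64(211), np.int64(365), np.int64(369)), (np.int64(212), np.int64(
[... 3263 characters left out ...]
int64(256), np.int64(304), np.int64(308)), (np.int64(257), np.int64(304), np.int64(308)), (np.int64(258), np.int64(304), np.int64(308)), (np.int64(259), np.int64(304), np.int64(308)), (np.int64(260), np.int64(304), np.int64(308)), (np.int64(261), np.int64(304), np.int64(308)), (np.int64(262), np.int64(304), np.int64(308)), (np.int64(263), np.int64(304), np.int64(308)), (np.int64(264), np.int64(304), np.int64(308)), (np.int64(265), np.int64(304), np.int64(308)), (np.int64(266), np.int64(304), np.int64(308)), (np.int64(267), np.int64(304), np.int64(308)), (np.int64(268), np.int64(304), np.int64(308)), (np.int64(269), np.int64(304), np.int64(308)), (np.int64(270), np.int64(305), np.int64(306))]
```

Emit:
play_rows([
  [100, -0.04, -0.036, -0.005, 0, 0, 0],
  [100, -0.04, -0.036, -0.005, 0, 0, 0],
  [100, -0.04, -0.036, -0.005, 0, 0, 0],
  [100, -0.04, -0.036, -0.005, 0, 0, 0],
  [100, -0.04, -0.036, 0, 0, 0, 0],
  [100, -0.04, -0.036, 0, 0, 0, 0],
  [100, -0.04, -0.036, 0, 0, 0, 0],
  [100, -0.04, -0.036, 0, 0, 0, 0],
], grip_force=30)

```text
clock: 2.2
tool_pos: [0.4103, 0.2183, 0.425]
eef_rot: [0.159, 0.987, 0.0, 0.0]
contact_force: [0.6, -0.1, -0.4]
opening: 1.002
finger_force: 0.0
```

Emit:
play_rows([
  [100, -0.04, -0.036, 0, 0, 0, 0],
  [100, -0.04, -0.036, 0, 0, 0, 0],
  [100, -0.04, -0.036, 0, 0, 0, 0],
  [100, -0.04, -0.036, 0, 0, 0, 0],
  [100, -0.03, -0.03, 0, 0, 0, 0],
  [100, -0.02, -0.02, 0, 0, 0, -7],
  [100, 0, 0, 0, 0, 0, -7],
  [100, 0, 0, 0, 0, 0, -6],
])

```text
clock: 3.2
tool_pos: [0.5483, -0.0309, 0.4246]
eef_rot: [-0.016, 1.0, 0.0, 0.0]
contact_force: [-0.1, 0.7, 0.1]
opening: 1.001
finger_force: 0.0
```

Run:
```python
from h import *
s=status.get_state(); print(s['clock'],s['tool_pos'],s['q']); print(Ro.from_quat(s['eef_rot']).as_matrix().round(3))
snap('wrist','w1.png'); spots('wrist',['handle_mid','gate','keeper'])
p=cams.camera_params('wrist'); print(p)
```

```text
3.2 [ 0.54825083 -0.03090511  0.42463492] [ 0.19190095  0.57700509 -0.35807866  1.76752797  0.25873431  0.84335412
  1.31721509]
[[-0.999 -0.033  0.   ]
 [-0.033  0.999  0.   ]
 [-0.     0.    -1.   ]]
wrist handle_mid 0.78 [ 0.63  -0.178  0.13 ]
wrist gate 0.72 [ 0.638 -0.067  0.13 ]
wrist keeper 0.82 [ 0.618 -0.243  0.124]
{'vfov': 62.731627495494934, 'cx': 321.2491333617899, 'cy': 240.56641399684887, 'tool_from_camera': array([[-7.44609083e-04, -9.47448176e-01, -3.19908423e-01,
         8.28080526e-02],
       [ 9.99998600e-01, -1.18486291e-03,  1.18155114e-03,
         6.99652279e-04],
       [-1.49850609e-03, -3.19907095e-01,  9.47447732e-01,
         2.00446121e-02],
       [ 0.00000000e+00,  0.00000000e+00,  0.00000000e+00,
         1.00000000e+00]])}
```

View pics/w1.png

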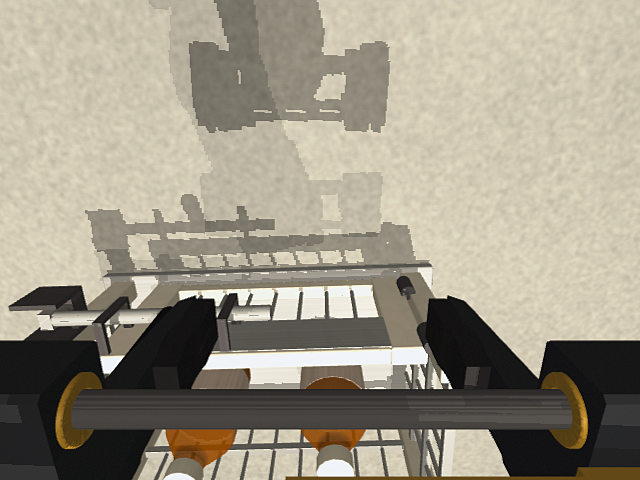

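The wrist view shows the guide straps at (112,325) and (227,322), with the handle hidden behind a finger near (185,350). I'll move over it and look again.

Emit:
play_rows([
  [100, -0.02, -0.04, 0, 0, 0, 0],
  [100, -0.02, -0.04, 0, 0, 0, 0],
  [100, -0.02, -0.03, 0, 0, 0, 0],
  [100, -0.014, -0.013, 0, 0, 0, 0],
  [100, 0, 0, 0, 0, 0, 0],
])

```text
clock: 4.03
tool_pos: [0.6262, -0.1519, 0.4243]
eef_rot: [-0.014, 1.0, -0.0, 0.0]
contact_force: [-0.3, 0.5, 1.0]
opening: 1.0
finger_force: 0.0
```

Run:
```python
from h import *
s=status.get_state(); print(s['clock'],s['tool_pos']); 
im=snap('wrist','w2.png'); spots('wrist',['handle_mid'])
p=cams.camera_params('wrist');f=240/np.tan(np.radians(p['vfov']/2));T=np.linalg.inv(p['tool_from_camera'])
for z in (.4246-.222,.4246-.1325):
    c=T@[0,0,z,1]; print(z,p['cx']+f*c[0]/c[2],p['cy']+f*c[1]/c[2], 'px/m',f/c[2])
```

```text
4.025 [ 0.62617615 -0.15190518  0.42428375]
wrist handle_mid 0.65 [ 0.625 -0.152  0.128]
0.20259999999999997 319.4524747770793 280.15225920571334 px/m 1973.9695710828587
0.29209999999999997 319.80264882755125 228.68489598142307 px/m 1385.0976929181768
```

View pics/w2.png

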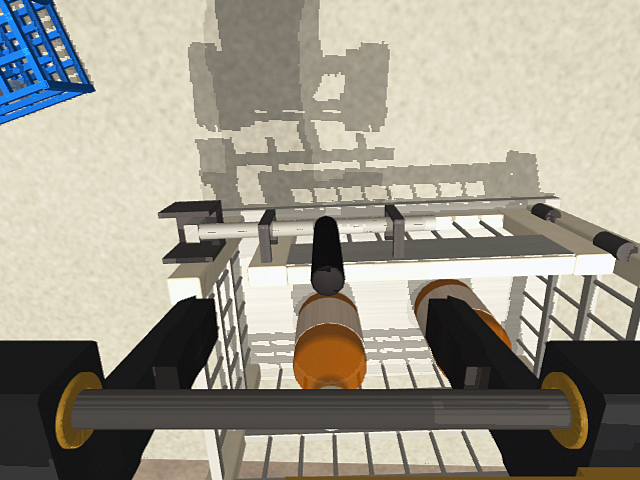

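Handle top is at about (327,279) against the expected (319,280) for the grasp axis, so it is 4 mm to the +y side. I'll correct, descend and close.

Emit:
play_rows([
  [100, 0, 0.004, 0.02, 0, 0, 0],
  [100, 0, 0, 0.02, 0, 0, 0],
  [100, 0, 0, 0.02, 0, 0, 0],
  [100, 0, 0, 0.02, 0, 0, 0],
  [100, 0, 0, 0.002, 0, 0, 0],
  [50, 0, 0, 0, 0, 0, 0],
  [15, 0, 0, 0, 0, 0, 0],
  [10, 0, 0, 0, 0, 0, 0],
], grip_force=35)

```text
clock: 5.12
tool_pos: [0.6258, -0.147, 0.3435]
eef_rot: [-0.015, 1.0, -0.0, 0.001]
contact_force: [0.5, -0.7, 0.8]
opening: 0.68
finger_force: 0.0
```

Emit:
play_rows([
  [10, 0, 0, 0, 0, 0, 0],
  [10, 0, 0, 0, 0, 0, 0],
  [10, 0, 0, 0, 0, 0, 0],
  [10, 0, 0, 0, 0, 0, 0],
])

```text
clock: 5.62
tool_pos: [0.6257, -0.1471, 0.3427]
eef_rot: [-0.015, 1.0, -0.0, -0.0]
contact_force: [-0.4, -0.7, -0.0]
opening: 0.231
finger_force: 0.6
```

Emit:
play_rows([
  [5, 0, 0, 0, 0, 0, 0],
  [5, 0, 0, 0, 0, 0, 0],
  [5, 0, 0, 0, 0, 0, 0],
])

```text
clock: 6.0
tool_pos: [0.6256, -0.1473, 0.3426]
eef_rot: [-0.015, 1.0, -0.0, -0.0]
contact_force: [0.4, -1.7, -1.1]
opening: 0.197
finger_force: 35.0
```

Emit:
play_rows([
  [5, 0, 0, -0.004, 0, 0, 0],
  [5, 0, 0, -0.004, 0, 0, 0],
  [5, 0, 0, -0.004, 0, 0, 0],
  [5, 0, 0, -0.002, 0, 0, 0],
  [5, 0, 0, 0, 0, 0, 0],
])

```text
clock: 6.62
tool_pos: [0.6256, -0.147, 0.3569]
eef_rot: [-0.015, 1.0, -0.0, -0.0]
contact_force: [0.5, -0.3, -2.7]
opening: 0.196
finger_force: 35.0
```

Run:
```python
from h import *
s=status.get_state(); print(s['clock'],s['tool_pos'],s['contact_force'],s['q'])
M=Ro.from_quat(s['eef_rot']).as_matrix(); print(M.round(4)); print('gate +y in tool',M.T@[-.0645,.998,0])
snap('wrist','w3.png')
```

```text
6.625 [ 0.62560403 -0.14701867  0.35686769] [ 0.50206283 -0.26111571 -2.68488016] [ 0.33541255  0.77969116 -0.32986908  1.55121023  0.30475572  0.86177843
  1.49557379]
[[-0.9995 -0.0302 -0.    ]
 [-0.0302  0.9995 -0.    ]
 [ 0.     -0.     -1.    ]]
gate +y in tool [ 3.43293457e-02  9.99492744e-01 -9.87965868e-06]
```

View pics/w3.png

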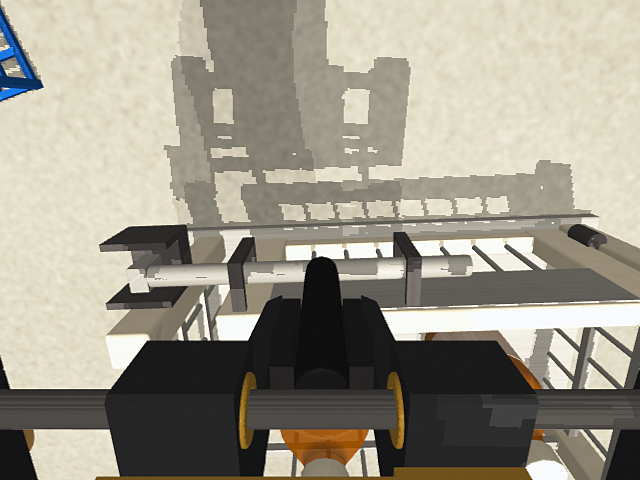

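The handle is held at (322,330) and the rod is raised, with the nose still in the keeper at (140,270). The force reading shows 2.7 N, the bolt's weight. Next I draw it.

Emit:
play_rows([
  [5, 0, 0.006, 0, 0, 0, 0],
  [5, 0, 0.006, 0, 0, 0, 0],
  [5, 0.001, 0.006, 0, 0, 0, 0],
  [5, 0, 0.006, 0, 0, 0, 0],
  [5, 0, 0.006, 0, 0, 0, 0],
  [5, 0.0005, 0.006, 0, 0, 0, 0],
  [5, 0, 0.006, 0, 0, 0, 0],
  [5, 0, 0, 0, 0, 0, 0],
])

```text
clock: 7.68
tool_pos: [0.6229, -0.1076, 0.3568]
eef_rot: [-0.014, 1.0, -0.002, 0.0]
contact_force: [0.3, -7.0, -3.1]
opening: 0.195
finger_force: 35.0
```

Emit:
play_rows([
  [5, 0, 0, 0, 0, 0, 0],
])

```text
clock: 7.8
tool_pos: [0.6229, -0.1076, 0.3568]
eef_rot: [-0.014, 1.0, -0.002, 0.0]
contact_force: [1.0, -7.2, -3.0]
opening: 0.197
finger_force: 35.0
```

Run:
```python
from h import *
s=status.get_state(); print(s['clock'],s['tool_pos'],s['contact_force'],s['moment'])
print(Ro.from_quat(s['eef_rot']).as_matrix().round(4))
snap('wrist','w4.png')
```

```text
7.8 [ 0.62287562 -0.10764582  0.35679026] [ 0.99222559 -7.20190985 -2.95935263] [-1.2194444  -0.07450313 -0.03499317]
[[-9.996e-01 -2.780e-02  3.000e-04]
 [-2.780e-02  9.996e-01 -4.300e-03]
 [-2.000e-04 -4.300e-03 -1.000e+00]]
```

View pics/w4.png

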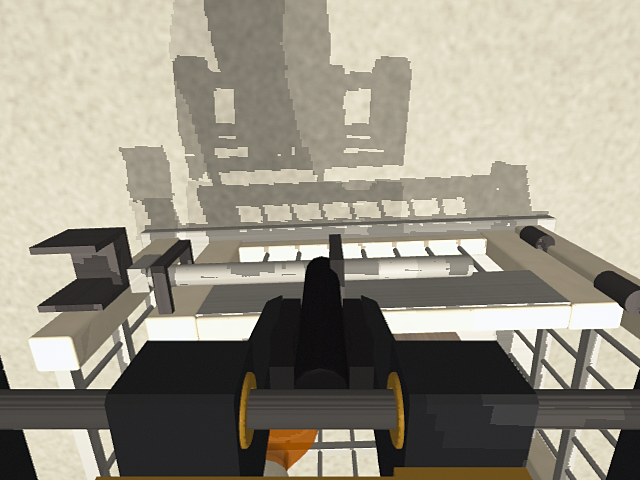

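The nose (145,265) is clear of the keeper lip (130,265), and the handle sits close beside the left strap (335,255), about 8 mm centre to centre. The bolt is at its back stop, so I'll relax the push a little and swing the gate.

Emit:
play_rows([
  [5, 0, -0.0015, 0, 0, 0, 0],
  [5, 0.004, 0.0006, 0, 0, 0, 1.5],
  [5, 0.0084, 0.0012, 0, 0, 0, 3],
  [5, 0.0084, 0.0012, 0, 0, 0, 3],
  [5, 0.0084, 0.0012, 0, 0, 0, 3],
  [5, 0, 0, 0, 0, 0, 0],
])

```text
clock: 8.6
tool_pos: [0.5939, -0.1022, 0.3571]
eef_rot: [0.077, 0.997, -0.001, 0.001]
contact_force: [2.5, -6.2, -2.5]
opening: 0.194
finger_force: 35.0
```

```bash
cat >> h.py <<'E'
def ang():
    s=status.get_state(); p=np.array(s['tool_pos'])+.147*Ro.from_quat(s['eef_rot']).as_matrix()[:,2]
    h=np.array([.637,.052]); d=p[:2]-h; d0=np.array([.6226,-.1080])-h
    M=Ro.from_quat(s['eef_rot']).as_matrix()
    print(s['clock'],s['tool_pos'],'F',s['contact_force'].round(1),'M',s['moment'].round(2),'open',s['opening'],'grip',s['finger_force'])
    print('swing deg',np.degrees(np.arctan2(d0[1],d0[0])-np.arctan2(d[1],d[0])),'radius',np.hypot(*d),np.hypot(*d0),'tool y at',np.degrees(np.arctan2(M[1,1],M[0,1])),M[:,2].round(3),s['q'].round(2))
    print('F tool',(M.T@s['contact_force']).round(1))
E
python3 -c "
from h import *
ang()"
```

```text
8.6 [ 0.59391367 -0.10224909  0.35709242] F [ 2.5 -6.2 -2.5] M [-1.04 -0.31  0.08] open 0.19447041137736093 grip 35.00126866623759
swing deg 10.361707521697884 radius 0.16039235435731508 0.16064669308765742 tool y at 81.14649890974646 [ 0.001 -0.002 -1.   ] [ 0.25  0.72 -0.27  1.68  0.26  0.77  1.27]
F tool [-3.4 -5.8  2.6]
```

Emit:
play_rows([
  [5, 0.0084, 0.0004, 0, 0, 0, 3],
  [5, 0.0084, 0.0008, 0, 0, 0, 3],
  [5, 0.0084, 0.0012, 0, 0, 0, 3],
  [5, 0.0084, 0.0012, 0, 0, 0, 3],
  [5, 0.0084, 0.0012, 0, 0, 0, 3],
  [5, 0.0084, 0.0012, 0, 0, 0, 3],
  [5, 0.004, 0.0006, 0, 0, 0, 1.5],
  [5, 0, 0, 0, 0, 0, 0],
])

```text
clock: 9.6
tool_pos: [0.5453, -0.0791, 0.3574]
eef_rot: [0.244, 0.97, 0.0, 0.002]
contact_force: [3.9, -3.7, -2.7]
opening: 0.196
finger_force: 35.0
```

Run:
```python
from h import *
ang()
snap('wrist','w5.png'); a=snap('top','t5.png'); b=snap('scene','s5.png')
c=np.hstack([cv2.resize(a[140:340,240:440],(400,400)),cv2.resize(b[190:390,200:400],(400,400))])[:,:,::-1]; cv2.imwrite('pics/c5.png',c)
```

```text
9.6 [ 0.54533322 -0.07905157  0.35739643] F [ 3.9 -3.7 -2.7] M [-0.84 -0.61  0.04] open 0.19614489915283032 grip 35.00200320035219
swing deg 29.639222908540688 radius 0.1596281070199733 0.16064669308765742 tool y at 61.76230671627029 [ 0.004 -0.    -1.   ] [ 0.16  0.66 -0.17  1.84  0.17  0.65  0.97]
F tool [-5.2 -1.4  2.7]
```

View pics/c5.png

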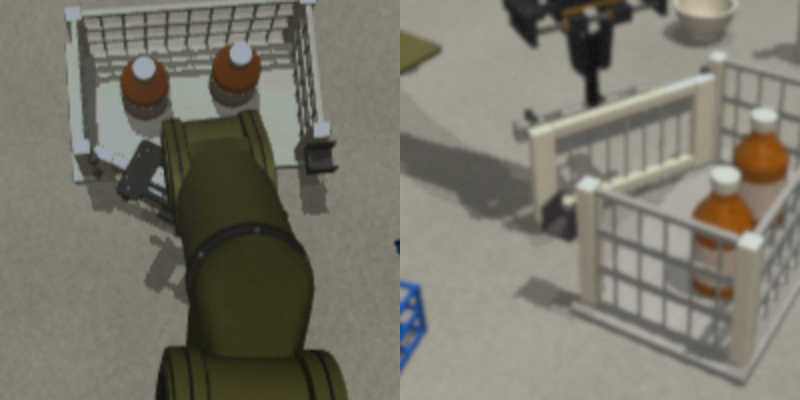

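View pics/w5.png

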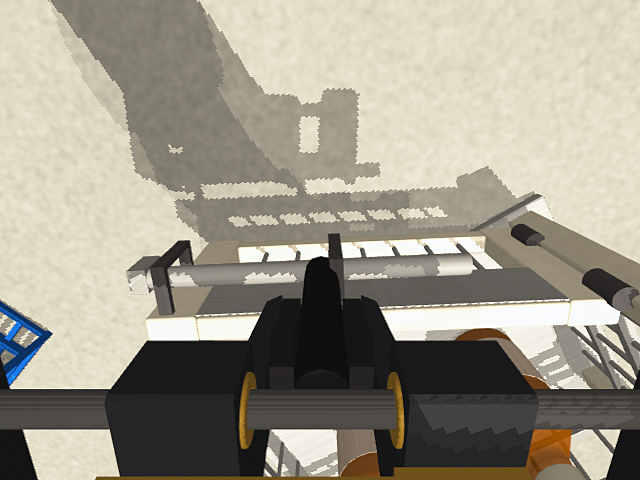

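The gate stands about 30° open with the bolt fully back (handle beside the strap at (335,250)). Both bottles are still standing in the pen. I'll check that it holds steady, then hand in.

Emit:
play_rows([
  [5, 0, 0.0005, 0, 0, 0, 0],
  [5, 0, 0, 0, 0, 0, 0],
  [5, 0, 0, 0, 0, 0, 0],
  [5, 0, 0, 0, 0, 0, 0],
])

```text
clock: 10.25
tool_pos: [0.5456, -0.0792, 0.3573]
eef_rot: [0.244, 0.97, 0.0, 0.002]
contact_force: [3.6, -4.3, -2.1]
opening: 0.19
finger_force: 35.0
```

```bash
python3 -c "
from h import *
ang(); print(r.finish_job())"
```

```text
10.25 [ 0.54561345 -0.07918002  0.35728105] F [ 3.6 -4.3 -2.1] M [-0.98 -0.58  0.12] open 0.19049163637818756 grip 35.00095043331385
swing deg 29.533969988914247 radius 0.1596502874003722 0.16064669308765742 tool y at 61.738601463564514 [ 0.004 -0.001 -1.   ] [ 0.16  0.66 -0.17  1.84  0.17  0.65  0.97]
F tool [-5.2 -2.1  2.1]
the job is handed in; nothing more can be done
None
```

I lifted the bolt over the lip, drew it right back and swung the gate to about 30° (29.5° by my estimate), then handed the job in at 10.3 s with the arm still holding it there; the bottles are still standing in the pen.

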